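# Put a tasting cup away upside down in the draining box

## Robot

A 6-joint arm with a two-finger parallel gripper is mounted at the origin on the work surface. World frame = base frame: x ahead of the robot, y to its left, z up, the work surface at z = 0. Lengths are in m, angles in rad, forces in N, time in s.
With the tool pointing down it reaches from about 0.25 to 0.775 m from the base axis. Payload 4 kg.
Tool frame: the origin (TCP) lies at the very end of the fingers, on their centre line; the grasp point (between the pads) lies 19 mm behind it; z points along the fingers, y is the direction in which the jaws open and shut (so a half turn about z gives the same grasp; the last joint's range is limited). The gripper opens to 94 mm and grips with 3 to 60 N. Pads are 16 mm wide; open, the fingers measure 119 mm over their backs; the gripper's body (75 mm by 177 mm) begins 78 mm behind the grasp point.
Start: joints at [-0.103, 0.087, 1.371, -0, 1.684, -0.103], TCP at [0.55, -0, 0.206] pointing down, gripper open.
Joint ranges: [-3.1, 3.1], [-0.76, 2.03], [0.27, 2.55], [-1.08, 4.22], [0.17, 2.65], [-2.57, 2.57]. Speed limits (rad/s): [2.79, 2.79, 3.14, 3.14, 3.14, 3.14].

## Interface

Orientations are given as [roll, pitch, yaw] about the fixed x, y, z axes, in that order (R = Rz(yaw) Ry(pitch) Rx(roll)).
In Python, from cell import env, get_image, calibration gives the robot as it stands. The module is installed in compiled form; this text tells all that it offers.
- The arm moves only by the tool servo_tool, never from a script. Its argument "series" is a list of rows, each a list of 5 numbers: the shift along the tool's x, y, z in m, then the turn about the tool's z in rad, then the closure, from 0 (fully open) to 1 (shut). A call has 1 to 12 rows; each row is the pose to reach, as a shift and turn from the pose commanded when the call began, along the tool's axes at that moment; what a row does not reach only later rows make up. A row lasts 1/8 s, in which the tool goes at most 62.5 mm and 10.7 degrees, less where a joint would pass 70% of its speed; a pose out of reach is approached as far as the arm can. A call with a gripper value outside its range is refused whole. The fingers move at their own pace and stop on an object; "newtons" is the grip in N (left out, the last holds). Time passes only in rows, so rows that repeat a pose let the fingers close. It gives the time, the measured TCP pose, the force and the opening at its end, in the units of the state.
- env.sense(): the state, without advancing time (a new reading comes with each control period).
- get_image(name): name is "scene" or "side" or "wrist"; returns (picture, depth): 384x512x3 uint8, red, green, blue; 384x512 float32, m along the optical axis (not along the pixel's ray), 0 where there is no reading.
- calibration(name): a dict with "mtx" (3x3 intrinsics, pixels), "dist_coeffs" ([k1, k2, p1, p2, k3] as OpenCV has them; the pictures are not rectified), "R" (3x3) and "t" (3): a world point X has camera coordinates R X + t. Camera axes: x right, y down, z forward; pixel columns grow to the right and rows downward; lengths in m; the calibration is good to about 2 mm. A picture is of the moment at which its call begins: read the wrist's pose just before it. calibration takes no time and is no camera call; for the wrist camera it gives the pose at the moment of the call.
- env.hand_in(): hands the job in, once; it reports no verdict.
The state is a dict: "time": time; "joints": joint angles; "joint_vel": joint speeds; "joint_torque": joint torques, N m; "tcp_pos": TCP position; "tcp_rot": TCP orientation; "contact_force": force on the tool from outside, world axes, zero at the start; "wrist_torque": the same for the moment, N m; "width": opening from 0.0 (shut) to 1.0 (fully open).
Only numpy, scipy, OpenCV 4.12 (cv2) and the standard library are available. Lean on these libraries where they do the work, as an engineer would, in place of code of your own. Each camera call takes 0.05 s, during which the arm holds its last target. There are 200 camera calls.

## Task

Put the lidded tasting cup away: take off its lid and lay the lid, knob up, flat on the grate of the open draining box, turn the cup over and stand it upside down on the grate beside the cup already there, then swing the clear cover fully shut. It is porcelain, so set cup and lid right down without dropping them, and leave everything else on the counter where it is.

Things in the scene. Friction and masses are not known exactly. Their poses are not given: they have to be found in the camera images.
- cup_mid (a point): the only cup with a lid on: white porcelain, no handle, straight round wall, blue line near the mouth; diameter 62, height 66, wall 3.5, foot ring 48 mm across, 0.13 kg. Point on its axis, half-way up (33 mm from either end); z from foot to mouth. Stands upright on the mat at one of two places. Laid on its side on the mat along the ribs it stays and can be regrasped, to turn it 90 degrees at a time.
- lid_mid (a point): the cup's lid, lying in its mouth: flange 66 mm across, 5 mm thick; below it a spigot 49 mm across, 6 mm deep; above it a round knob 18 mm across, 20 mm high. Total height 31 mm, 0.05 kg. Point on its axis half-way up: 15.5 mm above the spigot's underside, 4.5 mm above the flange's top; z up out of the knob. Laid down, it stands on its spigot.
- mat_top (a point): the grey silicone draining mat, fixed, 300 x 220 mm (its x by y), with flat ribs along its y axis, 6 mm wide, every 16 mm. Point: centre of the mat at the level of the rib tops, 8 mm above the counter. Cup and glass stand on its ribs near its x axis, one about 100 mm to +x, the other to -x of this point; the rest is free.
- glass_cup_mid (a point): a clear glass tumbler standing on the mat, 66 mm across, 80 mm high; the point is on its axis half-way up. Leave it alone.
- grate (a point): the draining box: low white tray, fixed, outside 300 x 210 mm (its x by y), walls 5 mm thick, 35 mm high, with a level steel grate inside (290 x 200 mm). Point: centre of the grate's upper surface, 15 mm above the counter. x along the long side, away from the robot; y towards the hinge; z up. Its -y side faces the middle of the counter.
- cup_done_mid (a point): a second such cup, already upside down on the grate near the far (+x) end of the box; point on its axis half-way up, 33 mm above the grate. Leave it where it is.
- cover_hinge (a point): middle of the cover's hinge line, at the box's +y edge, 105 mm from its centre line, 36 mm above the counter. The frame turns with the cover: x along the hinge; in this frame the cover reaches from the hinge 210 mm to -y and 57 mm to +z.
- cover_top (a point): middle of the outer face of the cover's flat top panel, 170 mm from the hinge edge and 40 mm from the front edge. z is the outward normal: up when shut; when open the panel stands upright and z points away from the box (+y).
- cover (a joint): opening angle of the clear plastic cover, a hollow hood 300 x 210 x 57 mm, 3 mm panels, grey edges, a grey finger lip 16 mm deep on the front skirt: 0 shut, stop at 1.9 rad. Starts open at 1.6 to 1.85 rad. The hinge is stiff: it stays at any angle and takes 0.5 to 4 N at the front edge to shut, and must be pushed all the way down. Shut, 75 mm are free above the grate.
- bowl_a_mid (a point): white tasting bowl, 95 mm across, 52 mm high, on the counter beyond mat and box; leave alone. Point on its axis half-way up.
- bowl_b_mid (a point): a second such bowl next to it; leave alone. Point on its axis half-way up.
- pitcher_mid (a point): small white lidded pitcher, 75 mm across, 78 mm high, with handle and spout, on the counter beyond mat and box; leave alone. Point on its axis 35 mm up.
- spoon_mid (a point): white porcelain spoon, 150 mm long, 14 mm high, lying on the counter between mat and box; leave alone. Point in its middle.
- pen_mid (a point): black pen, 138 mm long, 13 mm thick, lying on the counter at the near right; leave alone. Point in its middle.
Mind the look-alikes: they are no part of the job. Leave any purple or yellow look-alike of the part that bears cup_mid alone.

How it is judged:
On the way, in this order (a step that is already met when the one before it is completed fails the run):
1. the lid has been lifted off the cup and taken away from it (distance between lid_mid and cup_mid above 0.1 m), for 0.2 s.
2. the cup stands upside down on the grate inside the box, let go (angle between cup_mid's own z axis and vertical above 3.04 rad and x of cup_mid in the frame of grate between -0.115 and 0.115 m and y of cup_mid in the frame of grate between -0.069 and 0.069 m and z of cup_mid in the frame of grate between 0.028 and 0.038 m and contact force between cup and the fingers below 0.2 N), for 0.2 s.
At the end, for the whole second after the job is handed in: Cover shut (within 0.05 rad); under it, resting on the grate inside the box, the cup stands upside down (within 0.1 rad) and its lid lies flat, knob up (within 0.1 rad, on nothing else), both at rest; the other cup still stands upside down (value of joint cover below 0.05 rad and angle between each of cup_mid, cup_done_mid's own z axis and vertical above 3.04 rad and x of cup_mid in the frame of grate between -0.115 and 0.115 m and y of cup_mid in the frame of grate between -0.069 and 0.069 m and z of cup_mid in the frame of grate between 0.028 and 0.038 m and angle between lid_mid's own z axis and vertical below 0.1 rad and x of lid_mid in the frame of grate between -0.115 and 0.115 m and y of lid_mid in the frame of grate between -0.069 and 0.069 m and z of lid_mid in the frame of grate between 0.011 and 0.02 m and linear speed of each of cup, lid below 0.02 m/s); the robot touches nothing.
It fails at once if the cup is dropped (let go and falling faster than 0.5 m/s, a drop of about 13 mm) (contact force between cup and the fingers below 0.1 N and linear speed of cup above 0.5 m/s).
It fails at once if the lid is dropped (let go and falling faster than 0.5 m/s, a drop of about 13 mm) (contact force between lid and the fingers below 0.1 N and linear speed of lid above 0.5 m/s).
It fails at once if the cup already in the box is tipped or pushed more than 25 mm (distance of cup_done_mid from where it was at the start of the episode above 0.025 m or angle between cup_done_mid's own z axis and vertical below 2.9 rad).
It fails at once if the glass, a bowl, the pitcher, the spoon or the pen is moved more than 25 mm (distance of any of glass_cup_mid, bowl_a_mid, bowl_b_mid, pitcher_mid, spoon_mid, pen_mid from where it was at the start of the episode above 0.025 m).
It also fails if it takes over 72 s, if anything falls off the work surface, if the arm or the gripper's body presses on something with over 40 N, if the wrist force passes 120 N, or if a joint passes its speed limit or range.

## Working session

There is one attempt and no reset: what is moved stays moved. The work goes in short steps, Python scripts to look and compute and a tool call to move; the robot and the scene stay as the last step left them, time stands still between calls to the robot, and variables do not carry over. Pictures are saved under pics/ and viewed, about 8 in all and at most 12, crops included, and the job is handed in when it is done.

Besides the shell and the picture viewer there is one more tool, called after "Call:" as name([rows], argument=value, ...), one row to a line, values as JSON. servo_tool: Moves the arm, as the interface text tells. Its arguments: {"type":"object","properties":{"series":{"type":"array"},"newtons":{"type":"number"}},"required":["series"]}

```bash
mkdir -p pics; cat > h.py <<'E'
import numpy as np, cv2
from cell import env, get_image, calibration
def snap(n,f):
    c=calibration(n); im,d=get_image(n); cv2.imwrite('pics/'+f+'.png',im[:,:,::-1]); np.savez('pics/'+f,im=im,d=d,**{k:np.array(v) for k,v in c.items()}); return im,d,c
def load(f):
    z=np.load('pics/'+f+'.npz'); return z['im'],z['d'],z
def world(c,uv,d):
    uv=np.array(uv,float).reshape(-1,1,2); n=cv2.undistortPoints(uv,c['mtx'],c['dist_coeffs']).reshape(-1,2)
    p=np.c_[n,np.ones(len(n))]*np.reshape(d,(-1,1)); return (p-np.ravel(c['t']))@np.array(c['R'])
def ray(c,uv,z):
    o=-np.array(c['R']).T@np.ravel(c['t']); v=world(c,uv,np.ones(np.array(uv).reshape(-1,2).shape[0]))-o
    return o+v*((z-o[2])/v[:,2])[:,None]
def cloud(c,d):
    v,u=np.mgrid[0:384,0:512]; return world(c,np.c_[u.ravel(),v.ravel()],d.ravel()).reshape(384,512,3)
E
python3 - <<'E'
from h import *
a=snap('scene','s0');b=snap('side','d0')
for c in(a[2],b[2]): print(-np.array(c['R']).T@np.ravel(c['t']))
print(env.sense())
cv2.imwrite('pics/both.png',cv2.resize(np.hstack([a[0],b[0]])[:,:,::-1],None,fx=.78,fy=.78))
E
```

```text
[ 1.14244968 -0.49264875  0.82604963]
[ 0.02060416 -0.76319403  1.01939647]
{'time': 0.1, 'joints': array([-1.03089489e-01,  8.78523977e-02,  1.37210073e+00,  3.25077290e-05,
        1.68357414e+00, -1.03097436e-01]), 'joint_vel': array([ 0.00091503, -0.00255146, -0.00222959,  0.00029352, -0.00056515,
       -0.00095307]), 'joint_torque': array([ 2.25695316e-03, -3.41256917e+01, -3.03301656e+01,  7.19034858e-02,
        3.05556308e-02, -9.49158243e-05]), 'tcp_pos': array([5.49512401e-01, 6.29934367e-05, 2.04438106e-01]), 'tcp_rot': array([-3.13967164e+00, -2.31237181e-04,  1.57080768e+00]), 'contact_force': array([0.01270048, 0.08958937, 0.57730442]), 'wrist_torque': array([0.03096845, 0.02198117, 0.00165103]), 'width': 1.0019674677799608}
```

View pics/s0.png

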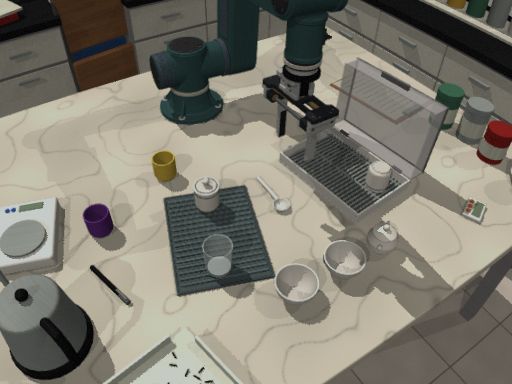

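View pics/d0.png

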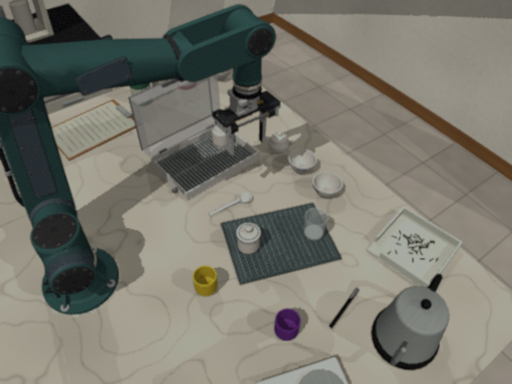

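Scene view: the lidded cup is at about (207,193) on the mat, with the glass at (217,255). The box is at (345,170) with the done cup at (378,177), and the cover is open behind it. In the side view the cup is at (248,237) and the box at (200,160). Next I'll measure these positions.

```bash
python3 - <<'E'
from h import *
for f,cup,done,box,mat in(('s0',(185,230,172,216),(362,396,158,194),(275,415,120,215),(160,275,180,300)),('d0',(234,264,220,256),(205,235,120,150),(150,265,115,200),(218,345,200,285))):
    im,d,c=load(f); P=cloud(c,d)
    def sub(b,z0,z1):
        Q=P[b[2]:b[3],b[0]:b[1]].reshape(-1,3); dd=d[b[2]:b[3],b[0]:b[1]].ravel(); C=im[b[2]:b[3],b[0]:b[1]].reshape(-1,3)
        m=(dd>0)&(Q[:,2]>z0)&(Q[:,2]<z1); return Q[m],C[m]
    print(f)
    for n,b,(z0,z1) in(('flange',cup,(.073,.085)),('knob',cup,(.092,.105)),('done top',done,(.076,.086)),):
        Q,_=sub(b,z0,z1); 
        if len(Q): print(n,len(Q),Q.mean(0).round(4),Q.min(0).round(4),Q.max(0).round(4))
    for n,b,(z0,z1) in(('boxwall',box,(.029,.04)),('grate',box,(.008,.02)),):
        Q,_=sub(b,z0,z1); r=cv2.minAreaRect((Q[:,:2]*1000).astype(np.float32)); print(n,len(Q),r,np.median(Q[:,2]))
    Q,C=sub(mat,.003,.015); m=C.max(1)<110; Q=Q[m]; print('mat',cv2.minAreaRect((Q[:,:2]*1000).astype(np.float32)),np.percentile(Q[:,2],[10,50,90]))
    im2=cv2.resize(im[box[2]-70:box[3]+10,box[0]-10:box[1]+35],None,fx=3,fy=3); print(im2.shape); cv2.imwrite(f'pics/{f}box.png',im2[:,:,::-1])
E
```

```text
s0
flange 369 [ 0.4437 -0.1737  0.0775] [ 0.4063 -0.2042  0.0731] [ 0.4726 -0.1391  0.0826]
knob 37 [ 0.4412 -0.173   0.0962] [ 0.4333 -0.1814  0.0927] [ 0.4489 -0.1625  0.0997]
done top 188 [0.6148 0.2452 0.0788] [0.5898 0.2194 0.0761] [0.6404 0.2702 0.0831]
boxwall 1953 ((521.5579833984375, 233.77584838867188), (305.0631103515625, 273.6407165527344), 5.3728532791137695) 0.035875530213564356
grate 3174 ((523.4182739257812, 137.6552734375), (318.48333740234375, 343.2491760253906), 5.674869537353516) 0.012998861756770352
mat ((499.281982421875, -191.01583862304688), (219.80006408691406, 368.06390380859375), 71.29932403564453) [0.00361184 0.00572973 0.00873682]
(525, 555, 3)
d0
flange 332 [ 0.4356 -0.1752  0.0787] [ 0.4044 -0.2056  0.0731] [ 0.469  -0.1377  0.0845]
knob 33 [ 0.4363 -0.1738  0.0974] [ 0.4293 -0.1813  0.0926] [ 0.4432 -0.1632  0.1016]
done top 33 [0.5985 0.2414 0.0782] [0.5893 0.2189 0.076 ] [0.6098 0.2685 0.0841]
boxwall 1311 ((521.2418212890625, 232.79153442382812), (305.7388916015625, 272.7255554199219), 5.576628684997559) 0.03484132448177137
grate 2401 ((520.10205078125, 138.0533905029297), (319.7566223144531, 344.7520751953125), 6.131479263305664) 0.013254718031379285
mat ((538.26123046875, -207.02151489257812), (221.46104431152344, 325.2064514160156), 71.22667694091797) [0.00356196 0.0056689  0.00893065]
(495, 480, 3)
```

View pics/s0box.png

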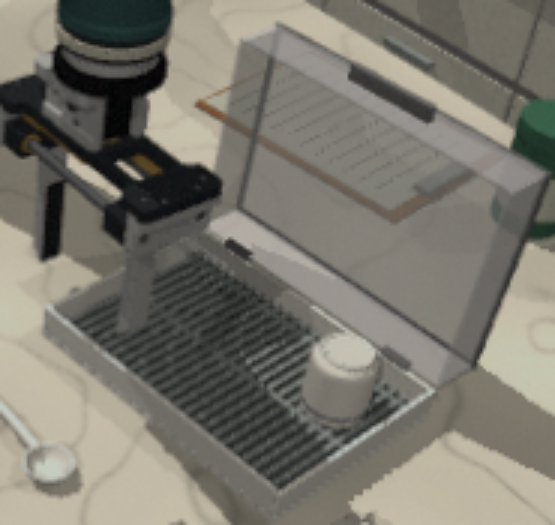

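Call:
servo_tool([
  [-0.06,-0.04,0,0.1,0],
  [-0.12,-0.08,0,0.25,0],
  [-0.1725,-0.1115,0,0.327,0.3],
  [-0.1725,-0.1115,0.0,0.327,0.5],
  [-0.1725,-0.1115,0.03,0.327,0.5],
  [-0.1725,-0.1115,0.07,0.327,0.5],
  [-0.1725,-0.1115,0.085,0.327,0.5],
  [-0.1725,-0.1115,0.085,0.327,0.5],
], newtons=12)

```text
time: 1.1
tcp_pos: [0.4378, -0.1721, 0.1194]
tcp_rot: [-3.139, -0.0, 1.244]
contact_force: [0.9, 0.5, 1.1]
width: 0.503
```

```bash
python3 - <<'E'
from h import *
im,d,c=snap('wrist','w1'); print(env.sense()['tcp_pos'],env.sense()['tcp_rot'])
print(cv2.projectPoints(np.array([[.4385,-.1725,.099],[.4385,-.1725,.079],env.sense()['tcp_pos']]),cv2.Rodrigues(np.array(c['R']))[0],np.array(c['t']),np.array(c['mtx']),np.array(c['dist_coeffs']))[0].reshape(-1,2))
P=cloud(c,d);m=(d>0)&(abs(P[...,0]-.4385)<.05)&(abs(P[...,1]+.1725)<.05)
for lo,hi in((.073,.085),(.094,.102)):
    q=P[m&(P[...,2]>lo)&(P[...,2]<hi)]; print(len(q),q.mean(0),q.min(0),q.max(0))
a=snap('scene','s1')[0]; b=snap('side','d1')[0]; cv2.imwrite('pics/w1v.png',np.hstack([im,a[130:,120:400] if 0 else im*0+255])[:,:512,::-1])
E
```

```text
[ 0.43880806 -0.17250591  0.12096244] [ 3.14125332e+00 -2.69401271e-05  1.24402257e+00]
[[251.33299209 227.21858373]
 [251.41364993 216.647557  ]
 [251.720597   241.10543076]]
5401 [ 0.43834983 -0.17003102  0.07821153] [ 0.40564839 -0.20522406  0.07366451] [ 0.46979547 -0.13959755  0.08494857]
512 [ 0.43769272 -0.17126856  0.09728363] [ 0.42889469 -0.18072394  0.09415072] [ 0.44591348 -0.16309115  0.09991727]
```

View pics/w1.png

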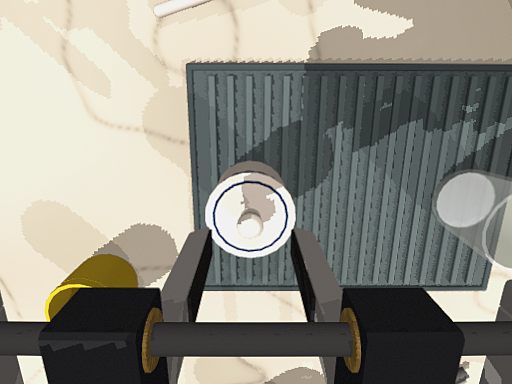

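The wrist view shows the knob at (250,223), between the fingers, and the mat ribs parallel to the image columns. Next I'll grip the knob and measure the box in the clear views.

Call:
servo_tool([
  [0.001,0,0.02,0,0.5],
  [0.001,0,0.039,0,0.5],
  [0.001,0,0.039,0,1],
  [0.001,0,0.039,0,1],
  [0.001,0,0.039,0,1],
  [0.001,0,0.039,0,1],
  [0.001,0,0.039,0,1],
], newtons=15)

```text
time: 2.12
tcp_pos: [0.4396, -0.1719, 0.0826]
tcp_rot: [3.139, 0.0, 1.244]
contact_force: [-0.4, -0.7, 4.4]
width: 0.186
```

```bash
python3 - <<'E'
from h import *
for f in('s1','d1'):
    im,d,c=load(f); P=cloud(c,d); Q=P[d>0]
    a=np.deg2rad(5.55); ex=np.array([np.cos(a),np.sin(a)]); ey=np.array([-ex[1],ex[0]])
    def fr(Q): q=Q[:,:2]-[.5244,.2039]; return np.c_[q@ex,q@ey,Q[:,2]]
    q=fr(Q); w=q[(q[:,2]>.03)&(q[:,2]<.04)&(abs(q[:,0])<.17)&(q[:,1]<.0)&(q[:,1]>-.15)]
    print(f,'x',np.percentile(w[:,0],[1,99]),'y',np.percentile(w[:,1],[1,5]))
    fw=w[(w[:,1]<-.09)]; print(' slope',np.polyfit(fw[:,0],fw[:,1],1))
    g=q[(q[:,2]>.008)&(q[:,2]<.02)&(abs(q[:,0])<.13)&(abs(q[:,1])<.08)]; print(' grate z',np.percentile(g[:,2],[50,90]))
    t=q[(q[:,2]>.074)&(q[:,2]<.088)&(q[:,0]>.04)&(q[:,0]<.13)&(abs(q[:,1])<.08)]; print(' done',len(t),t.mean(0),t.min(0),t.max(0))
    t=q[(q[:,2]>.1)&(q[:,2]<.3)&(abs(q[:,0])<.17)&(q[:,1]>.08)&(q[:,1]<.3)]
    for z in(.1,.14,.18,.22): 
        u=t[abs(t[:,2]-z)<.02]; print('  cover',z,len(u),np.percentile(u[:,1],[2,50,98]) if len(u) else '')
    print('  top',t[:,2].max())
    m=(d>0)&(P[...,2]<.014)&(P[...,2]>.004)&(im.max(2)<110)&(P[...,1]<-.02)&(P[...,1]>-.4); cs,_=cv2.findContours(m.astype(np.uint8),0,2); k=max(cs,key=cv2.contourArea).reshape(-1,2)
    print('mat',cv2.minAreaRect((P[k[:,1],k[:,0],:2]*1000).astype(np.float32)))
E
```

```text
s1 x [-0.14909595  0.14977235] y [-0.10650883 -0.10508135]
 slope [-0.00219381 -0.10178323]
 grate z [0.01281352 0.0155916 ]
 done 223 [0.09445811 0.03130897 0.07801532] [0.06819255 0.00333449 0.07408464] [0.12032257 0.05740969 0.08244792]
  cover 0.1 633 [0.11247454 0.16339001 0.16791611]
  cover 0.14 1371 [0.11371277 0.16550103 0.17060743]
  cover 0.18 1421 [0.1163655  0.16807468 0.17269728]
  cover 0.22 454 [0.11591612 0.16381797 0.17268485]
  top 0.26210641482783303
mat ((530.2022094726562, -200.77992248535156), (220.23658752441406, 301.2818603515625), 71.38047790527344)
d1 x [-0.15206527  0.01900843] y [-0.10571342 -0.10488676]
 slope [-0.00620617 -0.10227003]
 grate z [0.01312408 0.01672587]<stdin>:10: RuntimeWarning: Mean of empty slice.
  ret = um.true_divide(
Traceback (most recent call last):
ValueError: zero-size array to reduction operation minimum which has no identity
```

Call:
servo_tool([
  [0,0,-0.01,0,1],
  [0,0,-0.04,0,1],
  [0.02,-0.007,-0.075,0,1],
  [0.06,-0.02,-0.08,0,1],
  [0.11,-0.037,-0.08,0,1],
  [0.16,-0.054,-0.08,0,1],
  [0.21,-0.071,-0.08,0,1],
  [0.26,-0.087,-0.08,0,1],
  [0.31,-0.104,-0.08,0,1],
  [0.338,-0.114,-0.06,0,1],
  [0.348,-0.117,-0.03,0,1],
  [0.348,-0.117,-0.01,0,1],
])

```text
time: 3.62
tcp_pos: [0.4388, 0.1964, 0.0901]
tcp_rot: [-3.14, 0.001, 1.246]
contact_force: [0.1, -0.5, -0.9]
width: 0.184
```

Call:
servo_tool([
  [0,0,0.03,0,1],
  [0,0,0.05,0,1],
  [0,0,0.057,0,1],
  [0,0,0.06,0,1],
  [0,0,0.062,0,1],
  [0,0,0.063,0,1],
  [0,0,0.063,0,1],
])

```text
time: 4.5
tcp_pos: [0.4405, 0.1959, 0.0297]
tcp_rot: [3.14, -0.001, 1.244]
contact_force: [-1.3, -0.3, 4.8]
width: 0.185
```

Call:
servo_tool([
  [0,0,0,0,0.6],
  [0,0,0,0,0.6],
  [0,0,0,0,0.6],
  [0,0,-0.02,0,0.5],
  [0,0,-0.06,0,0.5],
  [0,0,-0.11,0,0.5],
], newtons=4)

```text
time: 5.25
tcp_pos: [0.4388, 0.1952, 0.1382]
tcp_rot: [-3.139, 0.002, 1.244]
contact_force: [0.2, 0.1, 0.4]
width: 0.503
```

```bash
python3 - <<'E'
from h import *
s=env.sense();print(s['tcp_pos'],s['contact_force'],s['width'])
im,d,c=snap('scene','s2'); wm,wd,wc=snap('wrist','w2'); cv2.imwrite('pics/v2.png',np.hstack([cv2.resize(im[60:230,120:430],(496,272)),cv2.resize(wm,(300,225))[:225].repeat(1,0) if 0 else cv2.resize(wm,(300,272))])[:,:,::-1])
P=cloud(wc,wd)
q=P[(wd>0)&(abs(P[...,0]-.44)<.045)&(abs(P[...,1]-.196)<.045)]
for lo,hi in((.022,.031),(.04,.05)):
    t=q[(q[:,2]>lo)&(q[:,2]<hi)]; print(len(t),t.mean(0),t.min(0),t.max(0))
E
```

```text
[0.43881808 0.19522308 0.13822933] [0.20116426 0.09805023 0.44994522] 0.5030040091951481
3110 [0.44101544 0.19639523 0.02518379] [0.4084878  0.16234672 0.02202073] [0.47253429 0.22720707 0.03086201]
300 [0.44020048 0.19562891 0.04417792] [0.43109327 0.1858376  0.04029043] [0.44873733 0.20374474 0.04680276]
```

View pics/v2.png

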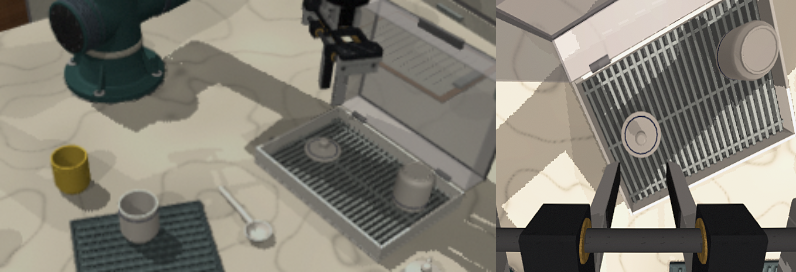

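The picture shows the lid lying flat, knob up, on the grate near (322,150), with the open cup at (140,215). Back to the cup.

Call:
servo_tool([
  [-0.045,0.015,0,0,0.2],
  [-0.1,0.034,0,0,0],
  [-0.15,0.05,0,0,0],
  [-0.2,0.067,0,0,0],
  [-0.25,0.084,0,0,0],
  [-0.3,0.1,0,0,0],
  [-0.34,0.114,0,0,0],
  [-0.348,0.1165,0.01,0,0],
  [-0.348,0.1165,0.05,0,0],
  [-0.348,0.1165,0.09,0,0],
  [-0.348,0.1165,0.102,0,0],
  [-0.348,0.1165,0.102,0,0],
])

```text
time: 6.85
tcp_pos: [0.4379, -0.1704, 0.0357]
tcp_rot: [-3.14, -0.001, 1.245]
contact_force: [0.1, -1.2, 0.2]
width: 1.003
```

Call:
servo_tool([
  [0,0,0,0,1],
  [0,0,0,0,1],
  [0,0,0,0,1],
  [0,0,0,0,1],
  [0,0,-0.006,0,1],
  [-0.03,0,-0.006,0,1],
  [-0.06,0,-0.006,0,1],
  [-0.062,0,-0.003,0,1],
  [-0.062,0,0,0,1],
  [-0.062,0,0.001,0,1],
  [-0.062,0,0.001,0,1],
], newtons=6)

```text
time: 8.22
tcp_pos: [0.4185, -0.23, 0.0368]
tcp_rot: [3.141, 0.002, 1.245]
contact_force: [-2.8, -0.2, 6.0]
width: 0.676
```

Call:
servo_tool([
  [0.0065,0,-0.0025,0,1],
  [0.013,0,-0.0043,0,1],
  [0.02,0,-0.0053,0,1],
  [0.027,0,-0.0055,0,1],
  [0.034,0,-0.0055,0,1],
  [0.041,0,-0.0045,0,1],
  [0.041,0,-0.0045,0,1],
], newtons=4)

```text
time: 9.1
tcp_pos: [0.4316, -0.1908, 0.0398]
tcp_rot: [-3.141, -0.0, 1.245]
contact_force: [0.7, 0.6, -0.5]
width: 0.676
```

```bash
python3 - <<'E'
from h import *
im,d,c=snap('scene','s3'); s,_,_=snap('side','d3'); cv2.imwrite('pics/v3.png',np.hstack([cv2.resize(im[130:290,130:290],(400,400)),cv2.resize(s[180:300,190:310],(400,400))])[:,:,::-1])
E
```

```text
(no output)
```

View pics/v3.png

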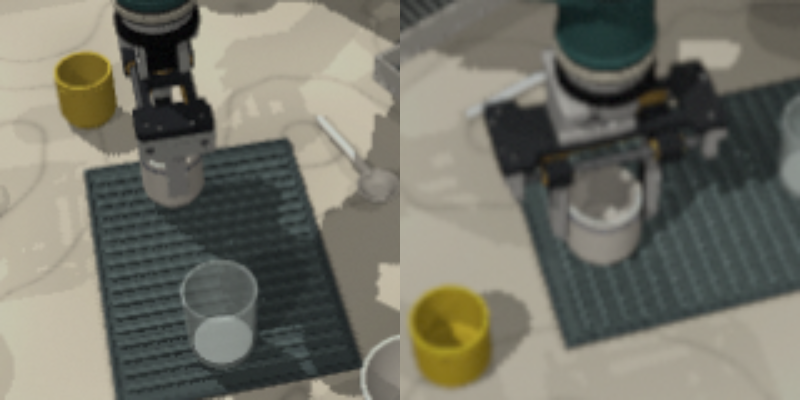

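The cup didn't pivot: its foot slid on the mat, and it now hangs upright (bottom right of the side crop) about 4 mm above the mat. New plan: regrip it at mid-height, and use the fixed 35 mm box wall to tip it. First the outer face blocks the cup below the grip, and later it hooks the rim.

Call:
servo_tool([
  [0,0,0.002,0,1],
  [0,0,0.004,0,1],
  [0,0,0.004,0,1],
  [0,0,0.004,0,0.2],
  [0,0,0.004,0,0.2],
  [0,0,0.004,0,0.15],
  [0,0,0.012,0,0.15],
  [0,0,0.0195,0,0.15],
  [0,0,0.0195,0,1],
  [0,0,0.0195,0,1],
  [0,0,0.0195,0,1],
  [0,0,0.0195,0,1],
], newtons=7)

```text
time: 10.7
tcp_pos: [0.4316, -0.1913, 0.0205]
tcp_rot: [3.142, -0.0, 1.244]
contact_force: [0.3, 0.4, -1.2]
width: 0.677
```

```bash
python3 - <<'E'
from h import *
s=env.sense();print(s['time'],s['tcp_pos'],s['tcp_rot'],s['contact_force'],s['width'])
a=np.deg2rad(5.4); ex=np.array([np.cos(a),np.sin(a)]); ey=np.array([-ex[1],ex[0]]); O=np.array([.5244,.2039])
G0=s['tcp_pos'][:2]; yw=s['tcp_rot'][2]; tx=np.array([np.cos(yw),np.sin(yw)]); ty=np.array([np.sin(yw),-np.cos(yw)])
T=O+.015*ex-.145*ey; print(T,'shift',(T-G0)@tx,(T-G0)@ty,'turn',yw-(np.pi/2+a))
im,d,c=load('s1'); P=cloud(c,d)
m=(d>0)&(P[...,2]>.004)&(P[...,2]<.03)&(im.min(2)>150)
m[:165]=0;m[225:]=0;m[:,:250]=0;m[:,295:]=0
q=P[m]; r=(q[:,:2]-O); print('spoon',np.c_[r@ex,r@ey].min(0),np.c_[r@ex,r@ey].max(0))
E
```

```text
10.7 [ 0.43161963 -0.19126104  0.02049575] [ 3.14153781e+00 -3.37618655e-05  1.24382713e+00] [ 0.33730741  0.3661439  -1.23646862] 0.6768367421514074
[0.55297913 0.06095514] shift 0.27783134899162176 0.03392453846542629 turn -0.42121697807195346
spoon [-0.12786815 -0.26618161] [ 0.01370936 -0.19599875]
```

Call:
servo_tool([
  [0,0,-0.02,0,1],
  [0.01,0.001,-0.06,0,1],
  [0.05,0.006,-0.08,-0.08,1],
  [0.1,0.012,-0.08,-0.18,1],
  [0.15,0.018,-0.08,-0.28,1],
  [0.2,0.024,-0.08,-0.36,1],
  [0.24,0.029,-0.08,-0.421,1],
  [0.27,0.033,-0.08,-0.421,1],
  [0.278,0.034,-0.06,-0.421,1],
  [0.278,0.034,-0.035,-0.421,1],
  [0.278,0.034,-0.02,-0.421,1],
  [0.278,0.034,-0.016,-0.421,1],
])

```text
time: 12.2
tcp_pos: [0.5523, 0.0609, 0.0353]
tcp_rot: [-3.139, -0.0, 1.665]
contact_force: [0.3, 0.3, -1.4]
width: 0.676
```

Call:
servo_tool([
  [0.009,0,0,0,1],
  [0.012,0,-0.0015,0,1],
  [0.0145,0,-0.003,0,1],
  [0.0175,0,-0.005,0,1],
  [0.0205,0,-0.007,0,1],
  [0.024,0,-0.0085,0,1],
  [0.0275,0,-0.01,0,1],
  [0.0275,0,-0.01,0,1],
], newtons=4)

```text
time: 13.2
tcp_pos: [0.5506, 0.0889, 0.0469]
tcp_rot: [3.141, -0.0, 1.665]
contact_force: [0.5, -0.8, -0.0]
width: 0.674
```

```bash
python3 - <<'E'
from h import *
im,d,c=snap('scene','s4'); s,_,_=snap('side','d4'); cv2.imwrite('pics/v4.png',np.hstack([cv2.resize(im[110:230,240:360],(400,400)),cv2.resize(s[110:230,150:270],(400,400))])[:,:,::-1])
E
```

```text
(no output)
```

View pics/v4.png

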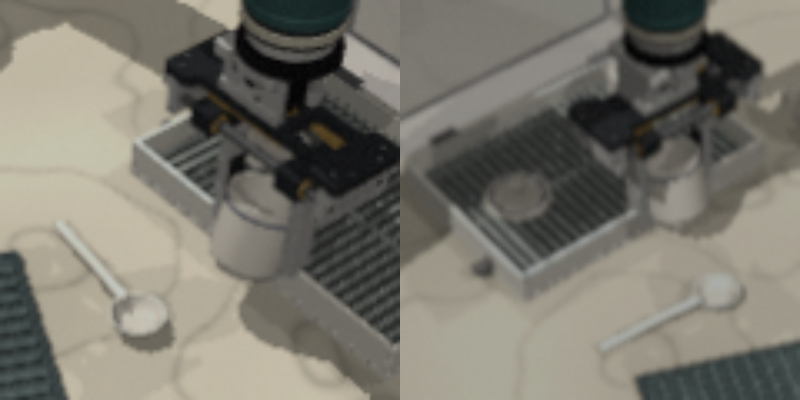

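Call:
servo_tool([
  [0.0035,0,-0.001,0,1],
  [0.007,0,-0.0015,0,1],
  [0.0105,0,-0.0015,0,1],
  [0.014,0,-0.0015,0,1],
  [0.019,0,-0.001,0,1],
  [0.024,0,-0.0005,0,1],
  [0.029,0,0,0,1],
  [0.034,0,0.0005,0,1],
  [0.034,0,0.0015,0,1],
  [0.034,0,0.0015,0,1],
])

```text
time: 14.55
tcp_pos: [0.5464, 0.123, 0.0449]
tcp_rot: [-3.14, -0.001, 1.665]
contact_force: [-0.9, 1.5, 3.2]
width: 0.659
```

```bash
python3 - <<'E'
from h import *
im,d,c=snap('scene','s5'); s,_,_=snap('side','d5'); w,_,_=snap('wrist','w5'); cv2.imwrite('pics/v5.png',np.hstack([cv2.resize(im[110:230,260:380],(400,400)),cv2.resize(s[100:220,160:280],(400,400))])[:,:,::-1])
E
```

```text
(no output)
```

View pics/v5.png

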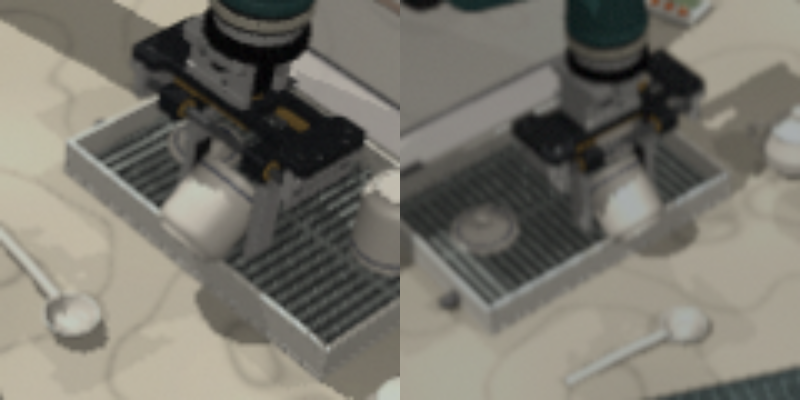

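The cup now lies about horizontal across the wall, gripped at its middle (scene crop about (205,205)). Next: back off outside the wall, lower so the lower rim hooks the outer face, and roll it over.

Call:
servo_tool([
  [0,0,-0.008,0,1],
  [0,0,-0.0105,0,1],
  [-0.02,0,-0.0115,0,1],
  [-0.045,0,-0.0115,0,1],
  [-0.0665,0,-0.011,0,1],
  [-0.0665,0,0,0,1],
  [-0.0665,0,0.0085,0,1],
  [-0.0665,0,0.0085,0,1],
], newtons=5)

```text
time: 15.7
tcp_pos: [0.5523, 0.0566, 0.0347]
tcp_rot: [-3.138, -0.001, 1.665]
contact_force: [-0.7, -0.7, -0.4]
width: 0.656
```

Call:
servo_tool([
  [0.011,0,-0.002,0,1],
  [0.0155,0,-0.006,0,1],
  [0.02,0,-0.0095,0,1],
  [0.0255,0,-0.0125,0,1],
  [0.031,0,-0.0148,0,1],
  [0.037,0,-0.0162,0,1],
  [0.043,0,-0.017,0,1],
  [0.043,0,-0.017,0,1],
], newtons=4)

```text
time: 16.7
tcp_pos: [0.5495, 0.0993, 0.0535]
tcp_rot: [-3.142, 0.0, 1.665]
contact_force: [0.6, -0.3, -1.3]
width: 0.661
```

```bash
python3 - <<'E'
from h import *
im,d,c=snap('scene','s6'); s,_,_=snap('side','d6'); cv2.imwrite('pics/v6.png',np.hstack([cv2.resize(im[110:230,240:360],(400,400)),cv2.resize(s[100:220,160:280],(400,400))])[:,:,::-1])
E
```

```text
(no output)
```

View pics/v6.png

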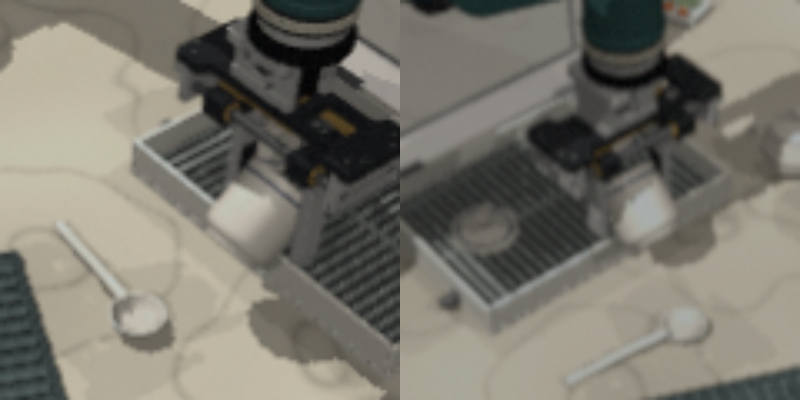

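```bash
cat >> h.py <<'E'
def tilt(f):
    # cup tilt from depth: points on a 31 mm cylinder or on the foot/mouth planes about the grasp point
    im,d,c=load(f); P=cloud(c,d); s=env.sense(); G=np.array(s['tcp_pos'])+[0,0,.019]
    a=np.deg2rad(5.4); ex=np.array([np.cos(a),np.sin(a),0]); ey=np.array([-ex[1],ex[0],0])
    q=P[(d>0)&(im.min(2)>95)&(np.linalg.norm(P-G,axis=2)<.05)]-G; q=np.c_[q@ex,q@ey,q[:,2]]; q=q[abs(q[:,0])<.029]
    best=[]
    for th in range(0,190,3):
        for off in(-.004,0,.004):
            t=np.deg2rad(th); ax=np.array([0,np.sin(t),np.cos(t)]); k=q@ax; r=np.linalg.norm(q-np.outer(k,ax),axis=1)
            e=np.maximum(abs(r-.031)*(1),0); e2=abs(k+.032+off); e=np.where((k<.034)&(k>-.032+0*k-.003),np.minimum(e,np.where(r<.032,e2,9)),np.maximum(abs(k)-.033,.0)+e)
            best.append((np.mean(np.minimum(e,.01)),th,off))
    return len(q),sorted(best)[:4]
E
python3 - <<'E'
from h import *
print(tilt('s6'),tilt('d6'))
E
```

```text
(302, [(np.float64(0.006881158921669911), 93, 0), (np.float64(0.006889302111256719), 93, 0.004), (np.float64(0.006904833877965963), 99, 0), (np.float64(0.006910197263318327), 93, -0.004)]) (179, [(np.float64(0.0062834840422772995), 96, 0), (np.float64(0.006321007322443242), 93, 0), (np.float64(0.006338173931940817), 96, 0.004), (np.float64(0.006360009579553821), 96, -0.004)])
```

```bash
python3 - <<'E'
from h import *
G=np.array(env.sense()['tcp_pos'])+[0,0,.019]
a=np.deg2rad(5.4); ex=np.array([np.cos(a),np.sin(a),0]); ey=np.array([-ex[1],ex[0],0]); O=np.array([.5244,.2039,0])
print('G',(G-O)@ex,(G-O)@ey,G[2])
for f in('s6','d6'):
    im,d,c=load(f); P=cloud(c,d)-O; m=(d>0)&(np.linalg.norm(P+O-G,axis=2)<.06)&(im.min(2)>95); q=P[m]; q=np.c_[q@ex,q@ey,q[:,2]]*1000; q=q[(abs(q[:,0]-15)<12)&(q[:,2]>36)]
    print(f,len(q)); q=q[np.argsort(q[:,1])]
    for lo in range(-170,-50,6):
        t=q[(q[:,1]>=lo)&(q[:,1]<lo+6)]
        if len(t): print(lo+3,len(t),np.percentile(t[:,2],[5,50,95]).round(),np.round(np.median(t[:,0])))
E
```

```text
G 0.015081017492315127 -0.1069180695742368 0.07236889177423883
s6 204
-167 1 [79. 79. 79.] 17.0
-161 38 [77. 84. 91.] 16.0
-155 26 [83. 92. 97.] 17.0
-149 27 [ 94.  98. 101.] 17.0
-143 23 [ 99. 102. 107.] 18.0
-137 31 [104. 108. 113.] 16.0
-131 21 [110. 113. 116.] 17.0
-125 18 [115. 116. 122.] 16.0
-119 19 [119. 122. 126.] 18.0
d6 138
-167 2 [82. 82. 82.] 15.0
-161 23 [79. 87. 94.] 12.0
-155 17 [ 85.  94. 101.] 14.0
-149 16 [ 95. 100. 104.] 14.0
-143 17 [ 99. 104. 109.] 14.0
-137 18 [103. 107. 114.] 13.0
-131 18 [110. 114. 119.] 16.0
-125 13 [115. 119. 123.] 11.0
-119 14 [118. 122. 124.] 13.0
```

```bash
cat >> h.py <<'E'
def prof(f,gy,gz,zmin=36):
    a=np.deg2rad(5.4); ex=np.array([np.cos(a),np.sin(a),0]); ey=np.array([-ex[1],ex[0],0]); O=np.array([.5244,.2039,0])
    im,d,c=load(f); P=cloud(c,d)-O; q=np.stack([P@ex,P@ey,P[...,2]],-1)*1000
    m=(d>0)&(im.min(2)>95)&(np.hypot(q[...,1]-gy,q[...,2]-gz)<62)&(abs(q[...,0]-15)<12)&(q[...,2]>zmin); q=q[m]; print(f,len(q))
    for lo in range(int(gy)-62,int(gy)+62,6):
        t=q[(q[:,1]>=lo)&(q[:,1]<lo+6)]
        if len(t)>3: print((lo+3,len(t),*np.percentile(t[:,2],[5,50,95]).round()),end=' ')
    print()
E
python3 - <<'E'
from h import *
for f in('s4','d4'): prof(f,-117.5,66,5)
for f in('s5','d5'): prof(f,-83.5,64.5)
E
```

```text
s4 199
(-158, 31, np.float64(47.0), np.float64(57.0), np.float64(69.0)) (-152, 62, np.float64(45.0), np.float64(71.0), np.float64(85.0)) (-146, 54, np.float64(82.0), np.float64(93.0), np.float64(105.0)) (-140, 13, np.float64(97.0), np.float64(102.0), np.float64(107.0)) (-98, 19, np.float64(64.0), np.float64(70.0), np.float64(79.0)) (-92, 20, np.float64(68.0), np.float64(76.0), np.float64(81.0)) 
d4 127
(-158, 21, np.float64(48.0), np.float64(57.0), np.float64(69.0)) (-152, 48, np.float64(49.0), np.float64(74.0), np.float64(99.0)) (-146, 35, np.float64(79.0), np.float64(93.0), np.float64(105.0)) (-140, 8, np.float64(99.0), np.float64(103.0), np.float64(106.0)) (-98, 5, np.float64(67.0), np.float64(71.0), np.float64(77.0)) (-92, 9, np.float64(66.0), np.float64(74.0), np.float64(77.0)) 
s5 214
(-136, 45, np.float64(70.0), np.float64(77.0), np.float64(84.0)) (-130, 28, np.float64(81.0), np.float64(85.0), np.float64(91.0)) (-124, 29, np.float64(86.0), np.float64(91.0), np.float64(98.0)) (-118, 27, np.float64(91.0), np.float64(97.0), np.float64(100.0)) (-112, 28, np.float64(93.0), np.float64(101.0), np.float64(107.0)) (-106, 24, np.float64(101.0), np.float64(105.0), np.float64(109.0)) (-100, 14, np.float64(107.0), np.float64(109.0), np.float64(113.0)) (-94, 17, np.float64(111.0), np.float64(114.0), np.float64(115.0)) 
d5 144
(-142, 4, np.float64(71.0), np.float64(73.0), np.float64(81.0)) (-136, 27, np.float64(71.0), np.float64(79.0), np.float64(86.0)) (-130, 21, np.float64(82.0), np.float64(87.0), np.float64(94.0)) (-124, 12, np.float64(88.0), np.float64(91.0), np.float64(95.0)) (-118, 17, np.float64(91.0), np.float64(98.0), np.float64(102.0)) (-112, 15, np.float64(39.0), np.float64(101.0), np.float64(103.0)) (-106, 21, np.float64(98.0), np.float64(106.0), np.float64(110.0)) (-100, 14, np.float64(106.0), np.float64(110.0), np.float64(115.0)) (-94, 13, np.float64(107.0), np.float64(112.0), np.float64(117.0))
```

Measured from depth, the tilt is only about 49°. The cup slid up along the pads because the lever arm was too short. Now I'll lever near the foot, with the wall top under the foot end.

Call:
servo_tool([
  [0.008,0,0,0,1],
  [0.014,0,0.002,0,1],
  [0.019,0,0.0037,0,1],
  [0.0234,0,0.0055,0,1],
  [0.0295,0,0.009,0,1],
  [0.035,0,0.0125,0,1],
  [0.04,0,0.0175,0,1],
  [0.0446,0,0.0225,0,1],
  [0.0446,0,0.0225,0,1],
], newtons=4)

```text
time: 17.92
tcp_pos: [0.5455, 0.1442, 0.0307]
tcp_rot: [3.141, -0.001, 1.665]
contact_force: [0.1, 2.4, 1.0]
width: 0.658
```

```bash
python3 - <<'E'
from h import *
snap('scene','s7');snap('side','d7')
for f in('s7','d7'): prof(f,-62.5,60)
E
```

```text
s7 192
(-121, 9, np.float64(78.0), np.float64(82.0), np.float64(84.0)) (-115, 33, np.float64(46.0), np.float64(86.0), np.float64(91.0)) (-109, 28, np.float64(38.0), np.float64(90.0), np.float64(94.0)) (-103, 16, np.float64(91.0), np.float64(93.0), np.float64(97.0)) (-97, 16, np.float64(93.0), np.float64(95.0), np.float64(98.0)) (-91, 19, np.float64(92.0), np.float64(96.0), np.float64(98.0)) (-85, 19, np.float64(94.0), np.float64(97.0), np.float64(100.0)) (-79, 17, np.float64(96.0), np.float64(99.0), np.float64(101.0)) (-73, 20, np.float64(98.0), np.float64(100.0), np.float64(102.0)) (-67, 6, np.float64(97.0), np.float64(100.0), np.float64(101.0)) (-61, 9, np.float64(101.0), np.float64(102.0), np.float64(106.0)) 
d7 129
(-121, 5, np.float64(80.0), np.float64(82.0), np.float64(84.0)) (-115, 22, np.float64(71.0), np.float64(84.0), np.float64(91.0)) (-109, 22, np.float64(39.0), np.float64(90.0), np.float64(94.0)) (-103, 13, np.float64(90.0), np.float64(95.0), np.float64(97.0)) (-97, 9, np.float64(93.0), np.float64(95.0), np.float64(100.0)) (-91, 12, np.float64(93.0), np.float64(96.0), np.float64(99.0)) (-85, 11, np.float64(95.0), np.float64(98.0), np.float64(102.0)) (-79, 12, np.float64(96.0), np.float64(100.0), np.float64(103.0)) (-73, 11, np.float64(99.0), np.float64(102.0), np.float64(104.0)) (-67, 6, np.float64(98.0), np.float64(104.0), np.float64(108.0)) (-61, 6, np.float64(102.0), np.float64(105.0), np.float64(108.0))
```

The cup is now at about 80°, held near its mouth. I'll lay it on the mat along the ribs and regrip it near the foot.

Call:
servo_tool([
  [0,0,-0.03,0,1],
  [-0.01,0,-0.06,0,1],
  [-0.05,-0.015,-0.06,0.08,1],
  [-0.1,-0.03,-0.06,0.18,1],
  [-0.15,-0.045,-0.06,0.28,1],
  [-0.2,-0.06,-0.06,0.38,1],
  [-0.25,-0.075,-0.06,0.421,1],
  [-0.295,-0.085,-0.06,0.421,1],
  [-0.3135,-0.0875,-0.05,0.421,1],
  [-0.3135,-0.0875,-0.03,0.421,1],
  [-0.3135,-0.0875,-0.01,0.421,1],
  [-0.3135,-0.0875,0,0.421,1],
], newtons=9)

```text
time: 19.52
tcp_pos: [0.4864, -0.1759, 0.0287]
tcp_rot: [-3.138, -0.001, 1.244]
contact_force: [-0.2, -0.5, -2.1]
width: 0.659
```

Call:
servo_tool([
  [0,0,0.006,0,1],
  [0,0,0.011,0,1],
  [0,0,0.015,0,1],
  [0,0,0.018,0,1],
  [0,0,0.0195,0,1],
  [0,0,0.0195,0,1],
], newtons=4)

```text
time: 20.27
tcp_pos: [0.4877, -0.1771, 0.0115]
tcp_rot: [3.141, -0.0, 1.244]
contact_force: [-0.6, -0.5, -1.4]
width: 0.66
```

```bash
python3 - <<'E'
from h import *
im,d,c=snap('scene','s8'); s,_,_=snap('side','d8'); cv2.imwrite('pics/v8.png',np.hstack([cv2.resize(im[130:290,130:290],(400,400)),cv2.resize(s[170:290,200:320],(400,400))])[:,:,::-1])
a=np.deg2rad(-18.62); ex=np.array([np.cos(a),np.sin(a),0]); ey=np.array([-ex[1],ex[0],0]); O=np.array([.5302,-.2008,.008])
for f in('s8','d8'):
    im,d,c=load(f); P=cloud(c,d)-O; q=np.stack([P@ex,P@ey,P[...,2]],-1)*1000
    m=(d>0)&(im.min(2)>95)&(abs(q[...,0]+48)<10)&(abs(q[...,1])<75)&(q[...,2]>8); q=q[m]; print(f)
    for lo in range(-70,70,6):
        t=q[(q[:,1]>=lo)&(q[:,1]<lo+6)]
        if len(t)>3: print(lo+3,len(t),np.percentile(t[:,2],[5,50,95]).round(),end=';')
E
```

```text
s8
-49 7 [52. 56. 59.];-43 18 [54. 60. 65.];-37 16 [64. 66. 69.];-31 16 [65. 68. 70.];-25 25 [ 66.  69. 260.];-19 4 [ 69.  71. 107.];-13 4 [149. 152. 154.];47 4 [198. 218. 237.];d8
-49 18 [47. 55. 62.];-43 46 [24. 50. 65.];-37 29 [12. 64. 69.];-31 20 [ 64.  69. 226.];-25 36 [ 65.  74. 224.];-19 13 [66. 70. 73.];-13 40 [ 70. 147. 161.];-7 18 [71. 74. 92.];-1 13 [71. 75. 77.];5 9 [73. 76. 80.];
```

View pics/v8.png

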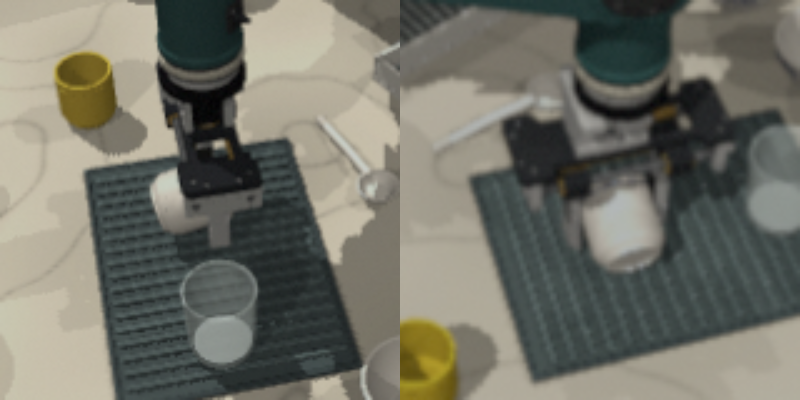

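The cup hangs nearly level just above the ribs. Its foot points to mat −y, and the top surface is 66 mm above the ribs at the foot and 75 mm at the mouth. That leaves about 5 mm to settle, so I'll release it here.

Call:
servo_tool([
  [0,0,0.0015,0,1],
  [0,0,0.002,0,1],
  [0,0,0.002,0,0.3],
  [0,0,0.002,0,0.28],
  [0,0,0.002,0,0.15],
  [0,0,0.002,0,0.1],
  [0,0,0.002,0,0.1],
  [0,0,-0.02,0,0.05],
  [0,0,-0.06,0,0.05],
  [-0.03,0,-0.09,0,0.05],
  [-0.03,0,-0.09,0,0.05],
], newtons=3)

```text
time: 21.75
tcp_pos: [0.4796, -0.2075, 0.1046]
tcp_rot: [3.135, 0.001, 1.242]
contact_force: [0.6, -0.4, -0.7]
width: 0.953
```

```bash
cat >> h.py <<'E'
def matprof(f,x0,w=8):
    a=np.deg2rad(-18.62); ex=np.array([np.cos(a),np.sin(a),0]); ey=np.array([-ex[1],ex[0],0]); O=np.array([.5302,-.2008,.008])
    im,d,c=load(f); P=cloud(c,d)-O; q=np.stack([P@ex,P@ey,P[...,2]],-1)*1000
    m=(d>0)&(im.min(2)>80)&(abs(q[...,0]-x0)<45)&(abs(q[...,1])<85)&(q[...,2]>8)&(q[...,2]<75); q=q[m]
    print(f,len(q)); 
    for lo in range(-84,84,6):
        t=q[(q[:,1]>=lo)&(q[:,1]<lo+6)]
        if len(t)>5: print(lo+3,len(t),'z',np.percentile(t[:,2],[50,97]).round(),'x',np.percentile(t[:,0],[2,98]).round(),'xtop',t[t[:,2]>np.percentile(t[:,2],85),0].mean().round(),end='; ')
    print()
E
python3 - <<'E'
from h import *
print(env.sense()['tcp_pos'],env.sense()['width'])
snap('wrist','w9');snap('scene','s9');snap('side','d9')
for f in('w9','s9','d9'): matprof(f,-48)
E
```

```text
[ 0.47961433 -0.2074996   0.10463072] 0.9526540753924162
w9 6725
-33 56 z [51. 54.] x [-66. -27.] xtop -45.0; -27 280 z [53. 57.] x [-65. -24.] xtop -45.0; -21 442 z [57. 60.] x [-71. -19.] xtop -45.0; -15 602 z [57. 61.] x [-73. -17.] xtop -45.0; -9 617 z [58. 61.] x [-72. -16.] xtop -45.0; -3 641 z [58. 61.] x [-73. -17.] xtop -45.0; 3 653 z [57. 62.] x [-73. -17.] xtop -45.0; 9 668 z [57. 61.] x [-72. -17.] xtop -46.0; 15 692 z [57. 61.] x [-72. -16.] xtop -45.0; 21 705 z [58. 61.] x [-73. -17.] xtop -45.0; 27 547 z [58. 61.] x [-73. -17.] xtop -45.0; 33 822 z [55. 61.] x [-73. -17.] xtop -45.0; 
s9 588
-27 55 z [42. 56.] x [-65. -20.] xtop -38.0; -21 42 z [43. 56.] x [-33. -15.] xtop -30.0; -15 43 z [45. 59.] x [-31. -14.] xtop -29.0; -9 42 z [46. 59.] x [-33. -14.] xtop -30.0; -3 63 z [53. 63.] x [-58. -13.] xtop -41.0; 3 58 z [53. 62.] x [-57. -14.] xtop -40.0; 9 61 z [53. 61.] x [-60. -14.] xtop -42.0; 15 59 z [53. 61.] x [-57. -13.] xtop -39.0; 21 59 z [52. 61.] x [-56. -14.] xtop -41.0; 27 48 z [54. 61.] x [-60. -14.] xtop -39.0; 33 56 z [54. 61.] x [-57. -13.] xtop -40.0; 
d9 578
-33 42 z [35. 53.] x [-66. -24.] xtop -46.0; -27 137 z [38. 57.] x [-70. -22.] xtop -44.0; -21 59 z [52. 61.] x [-74. -19.] xtop -44.0; -15 44 z [56. 63.] x [-75. -17.] xtop -47.0; -9 39 z [57. 63.] x [-76. -19.] xtop -45.0; -3 39 z [57. 63.] x [-75. -17.] xtop -48.0; 3 41 z [56. 63.] x [-75. -22.] xtop -49.0; 9 35 z [58. 63.] x [-76. -20.] xtop -46.0; 15 40 z [56. 63.] x [-75. -19.] xtop -45.0; 21 37 z [57. 64.] x [-76. -19.] xtop -43.0; 27 30 z [55. 63.] x [-74. -20.] xtop -45.0; 33 33 z [57. 63.] x [-72. -20.] xtop -41.0;
```

View pics/w9.png

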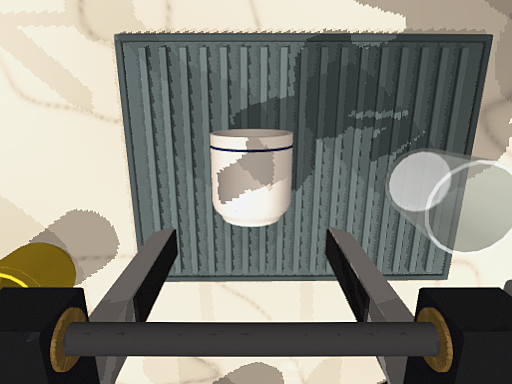

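The wrist view shows the cup lying along the ribs: mouth with the blue line at row 140, foot at row 222, axis at mat x ≈ −45 mm. Next I'll grip near the foot.

Call:
servo_tool([
  [0.0085,0.001,0.02,0,0.05],
  [0.0085,0.001,0.06,0,0.05],
  [0.0085,0.001,0.08,0,0.05],
  [0.0085,0.001,0.08,0,0.05],
  [0.0085,0.001,0.08,0,1],
  [0.0085,0.001,0.08,0,1],
  [0.0085,0.001,0.08,0,1],
  [0.0085,0.001,0.08,0,1],
  [0.0085,0.001,0.06,0,1],
  [0.0085,0.001,0.03,0,1],
  [0.0085,0.001,0,0,1],
  [0.0085,0.001,0,0,1],
], newtons=4)

```text
time: 23.4
tcp_pos: [0.4833, -0.1986, 0.1041]
tcp_rot: [3.136, 0.001, 1.244]
contact_force: [0.5, -0.1, -1.8]
width: 0.664
```

```bash
cat >> h.py <<'E'
def sideprof(f,O,yaw,half=11,br=95):
    # visible bright points in the plane across the jaws: (tool-x, z) relative to O
    ex=np.array([np.sin(yaw),-np.cos(yaw),0]); ey=np.array([np.cos(yaw),np.sin(yaw),0])
    im,d,c=load(f); P=cloud(c,d)-O; q=np.stack([P@ex,P@ey,P[...,2]],-1)*1000
    m=(d>0)&(im.min(2)>br)&(abs(q[...,0])<half)&(np.hypot(q[...,1],q[...,2])<62); q=q[m]; print(f,len(q))
    for lo in range(-60,60,6):
        t=q[(q[:,1]>=lo)&(q[:,1]<lo+6)]
        if len(t)>2: print((lo+3,len(t),*[int(v) for v in np.percentile(t[:,2],[5,50,95])]),end=' ')
    print()
E
python3 - <<'E'
from h import *
s=env.sense(); print(s['tcp_pos'],s['width'])
snap('scene','s10');snap('side','d10')
for f in('s10','d10'): sideprof(f,s['tcp_pos']+np.array([0,0,.019]),s['tcp_rot'][2])
E
```

```text
[ 0.48333134 -0.19864053  0.10412893] 0.6636782029501671
s10 10
(-15, 6, -25, -22, -18) 
d10 190
(-21, 7, -21, 8, 18) (-15, 91, -25, -3, 20) (-9, 21, 17, 22, 26) (-3, 17, 20, 25, 27) (3, 17, 21, 25, 27) (9, 13, 22, 24, 26) (15, 14, 23, 25, 26) (21, 8, 20, 23, 26)
```

Call:
servo_tool([
  [0.03,-0.001,0,-0.08,1],
  [0.07,-0.003,0,-0.18,1],
  [0.11,-0.005,0,-0.28,1],
  [0.15,-0.007,0,-0.38,1],
  [0.19,-0.009,0,-0.421,1],
  [0.23,-0.011,0.01,-0.421,1],
  [0.257,-0.0123,0.03,-0.421,1],
  [0.257,-0.0123,0.05,-0.421,1],
  [0.257,-0.0123,0.055,-0.421,1],
  [0.257,-0.0123,0.055,-0.421,1],
], newtons=4)

```text
time: 24.75
tcp_pos: [0.5517, 0.0494, 0.0452]
tcp_rot: [-3.139, -0.0, 1.664]
contact_force: [0.0, -0.4, -0.3]
width: 0.663
```

```bash
python3 - <<'E'
from h import *
s=env.sense(); print(s['tcp_pos'],s['tcp_rot'],s['width'])
snap('scene','s11');snap('side','d11')
for f in('s11','d11'): sideprof(f,s['tcp_pos']+np.array([0,0,.019]),s['tcp_rot'][2])
E
```

```text
[0.55167194 0.04935338 0.04516502] [-3.13895544e+00 -2.35339649e-04  1.66433648e+00] 0.6634724894357796
s11 174
(-21, 6, -22, -12, 14) (-15, 97, -24, 0, 20) (-9, 25, 18, 22, 27) (-3, 14, 23, 25, 28) (3, 16, 23, 25, 27) (9, 13, 22, 25, 27) (15, 3, 22, 24, 25) 
d11 108
(-21, 14, -19, 0, 21) (-15, 50, -22, 3, 24) (-9, 11, 22, 26, 29) (-3, 13, -10, 28, 31) (3, 10, 23, 28, 31) (9, 8, -30, 27, 30)
```

Call:
servo_tool([
  [0,0,0.0075,0,1],
  [0.004,0,0.0075,0,1],
  [0.0075,0,0.006,0,1],
  [0.012,0,0.001,0,1],
  [0.0175,0,-0.0045,0,1],
  [0.0235,0,-0.009,0,1],
  [0.03,0,-0.0125,0,1],
  [0.037,0,-0.015,0,1],
  [0.044,0,-0.0168,0,1],
  [0.044,0,-0.0168,0,1],
])

```text
time: 26.1
tcp_pos: [0.5487, 0.0948, 0.0634]
tcp_rot: [3.141, -0.001, 1.666]
contact_force: [-1.3, -0.6, 0.8]
width: 0.664
```

```bash
python3 - <<'E'
from h import *
s=env.sense(); print(s['tcp_pos'],s['width'])
snap('scene','s12');snap('side','d12')
for f in('s12','d12'): sideprof(f,s['tcp_pos']+np.array([0,0,.019]),s['tcp_rot'][2])
E
```

```text
[0.54867211 0.09476433 0.06342987] 0.6636793708965687
s12 176
(-33, 34, -7, 0, 4) (-27, 21, 1, 5, 8) (-21, 27, 4, 9, 14) (-15, 22, 10, 15, 18) (-9, 24, 15, 20, 23) (-3, 26, 21, 26, 28) (3, 12, 24, 26, 28) (9, 8, 24, 25, 26) 
d12 115
(-33, 24, -9, -3, 5) (-27, 12, 2, 5, 10) (-21, 20, 6, 11, 16) (-15, 15, 12, 16, 23) (-9, 15, 15, 20, 23) (-3, 17, 19, 25, 29) (3, 6, 26, 27, 28) (9, 4, 24, 25, 28)
```

The foot face shows φ ≈ 50° and sits 20.8 mm from the grip, so the hook works without slipping. Continuing.

Call:
servo_tool([
  [0.0075,0,-0.0008,0,1],
  [0.015,0,-0.0005,0,1],
  [0.0225,0,0.0007,0,1],
  [0.0295,0,0.0029,0,1],
  [0.0362,0,0.0059,0,1],
  [0.0425,0,0.0098,0,1],
  [0.0445,0,0.0098,0,1],
  [0.0445,0,0.0098,0,1],
])

```text
time: 27.2
tcp_pos: [0.5441, 0.138, 0.0531]
tcp_rot: [-3.141, -0.0, 1.665]
contact_force: [-0.1, -0.5, -1.3]
width: 0.657
```

```bash
python3 - <<'E'
from h import *
s=env.sense(); print(s['tcp_pos'],s['width'])
snap('scene','s13');snap('side','d13')
for f in('s13','d13'): sideprof(f,s['tcp_pos']+np.array([0,0,.019]),s['tcp_rot'][2])
E
```

```text
[0.54408606 0.13801653 0.05311875] 0.6572796630823543
s13 242
(-45, 22, -33, -26, -18) (-39, 66, -45, -12, 5) (-33, 50, -4, 11, 21) (-27, 22, 17, 21, 26) (-21, 17, 20, 25, 28) (-15, 11, 21, 23, 24) (-9, 9, 22, 22, 24) (-3, 9, 18, 20, 21) (3, 11, 18, 19, 20) (9, 10, 17, 18, 20) (15, 8, 16, 17, 19) (21, 7, 14, 16, 18) 
d13 166
(-45, 13, -33, -27, -18) (-39, 42, -41, -14, 8) (-33, 45, -48, 7, 25) (-27, 12, 13, 23, 27) (-21, 11, 22, 26, 29) (-15, 5, 24, 25, 28) (-9, 7, 22, 23, 23) (-3, 7, 18, 22, 23) (3, 8, 18, 21, 25) (9, 7, 18, 20, 20) (15, 6, 17, 19, 20) (21, 3, 13, 16, 16)
```

The foot face is about 12° past inverted, and setting it down will square it. Now I'll lift clear of the wall, move into the box and press down gently.

Call:
servo_tool([
  [0,0,-0.012,0,1],
  [0,0,-0.025,0,1],
  [0.015,0,-0.025,0,1],
  [0.035,0,-0.025,0,1],
  [0.047,0,-0.022,0,1],
  [0.047,0,-0.01,0,1],
  [0.047,0,0,0,1],
  [0.047,0,0.004,0,1],
  [0.047,0,0.007,0,1],
  [0.047,0,0.01,0,1],
  [0.047,0,0.0125,0,1],
  [0.047,0,0.0125,0,1],
])

```text
time: 28.8
tcp_pos: [0.5404, 0.1838, 0.0423]
tcp_rot: [3.14, 0.001, 1.665]
contact_force: [-0.9, -3.0, 4.8]
width: 0.659
```

```bash
python3 - <<'E'
from h import *
s=env.sense(); print(s['tcp_pos'],s['width'])
snap('scene','s14');snap('side','d14')
for f in('s14','d14'): sideprof(f,s['tcp_pos']+np.array([0,0,.019]),s['tcp_rot'][2])
E
```

```text
[0.54043394 0.18382894 0.04227178] 0.6588752959361083
s14 205
(-45, 21, -32, -26, -17) (-39, 52, -22, -8, 5) (-33, 38, -2, 11, 22) (-27, 25, 19, 23, 27) (-21, 11, 22, 25, 28) (-15, 8, 22, 24, 25) (-9, 8, 22, 23, 24) (-3, 12, 20, 22, 24) (3, 7, 19, 20, 21) (9, 10, 17, 19, 20) (15, 7, 17, 17, 19) (21, 6, 16, 17, 18) 
d14 139
(-45, 12, -33, -28, -16) (-39, 38, -26, -12, 1) (-33, 35, -2, 11, 24) (-27, 14, 0, 19, 28) (-21, 10, 21, 25, 30) (-15, 6, 23, 25, 27) (-9, 6, 22, 23, 25) (-3, 8, 21, 23, 26) (3, 5, 19, 21, 23) (9, 4, 19, 20, 21)
```

The cup is still tilted about 13° (foot ahead of mouth). I'll drag it back towards −y, lightly pressed, so that friction and the inner wall square it.

Call:
servo_tool([
  [-0.006,0,0,0,1],
  [-0.012,0,0,0,1],
  [-0.018,0,0,0,1],
  [-0.024,0,0,0,1],
  [-0.03,0,0,0,1],
  [-0.036,0,0,0,1],
  [-0.042,0,0,0,1],
  [-0.046,0,0,0,1],
  [-0.049,0,0,0,1],
  [-0.049,0,0,0,1],
])

```text
time: 30.15
tcp_pos: [0.5449, 0.1365, 0.0417]
tcp_rot: [3.14, -0.002, 1.665]
contact_force: [-1.1, 3.4, 1.2]
width: 0.659
```

```bash
python3 - <<'E'
from h import *
s=env.sense(); print(s['tcp_pos'],s['width'])
snap('scene','s15');snap('side','d15')
for f in('s15','d15'): sideprof(f,s['tcp_pos']+np.array([0,0,.019]),s['tcp_rot'][2])
E
```

```text
[0.54487772 0.13646763 0.04171316] 0.6591737650188898
s15 256
(-39, 17, -47, -34, -26) (-33, 92, -47, -11, 14) (-27, 48, -25, 13, 23) (-21, 16, 19, 22, 23) (-15, 13, 19, 22, 24) (-9, 13, 19, 22, 24) (-3, 14, 19, 22, 24) (3, 13, 21, 23, 24) (9, 15, 21, 24, 25) (15, 11, 22, 23, 26) (21, 4, 21, 23, 24) 
d15 156
(-39, 5, -38, -29, -21) (-33, 46, -48, -28, 14) (-27, 40, -26, 1, 21) (-21, 15, 16, 22, 26) (-15, 8, 21, 23, 24) (-9, 8, 21, 23, 26) (-3, 7, 20, 23, 24) (3, 10, 20, 22, 25) (9, 9, 20, 23, 24) (15, 8, 21, 24, 26)
```

Call:
servo_tool([
  [0.002,0,0.001,0,1],
  [0.002,0,0.002,0,1],
  [0.002,0,0.002,0,0.2],
  [0.002,0,0.002,0,0.2],
  [0.002,0,0.002,0,0.2],
  [0.002,0,0.002,0,1],
  [0.002,0,0.002,0,1],
  [0.002,0,0.002,0,1],
  [0.002,0,0.002,0,1],
], newtons=12)

```text
time: 31.38
tcp_pos: [0.5444, 0.1377, 0.0391]
tcp_rot: [3.141, 0.0, 1.665]
contact_force: [-0.5, -0.9, 0.4]
width: 0.661
```

Call:
servo_tool([
  [0.002,0,-0.003,0,1],
  [0.01,0,-0.004,0,1],
  [0.025,0,-0.004,0,1],
  [0.04,0,-0.004,0,1],
  [0.05,0,-0.004,0,1],
  [0.05,0,-0.002,0,1],
  [0.05,0,0,0,1],
  [0.05,0,0.0005,0,1],
  [0.05,0,0.0005,0,1],
])

```text
time: 32.5
tcp_pos: [0.5397, 0.1875, 0.039]
tcp_rot: [3.141, -0.001, 1.664]
contact_force: [-2.8, 0.3, 3.4]
width: 0.658
```

```bash
python3 - <<'E'
from h import *
s=env.sense(); print(s['tcp_pos'],s['width'])
snap('scene','s16');snap('side','d16')
for f in('s16','d16'): sideprof(f,s['tcp_pos']+np.array([0,0,.019]),s['tcp_rot'][2])
E
```

```text
[0.53965031 0.18747363 0.03903309] 0.658264314061896
s16 176
(-33, 14, -38, -20, 9) (-27, 54, -24, 4, 18) (-21, 21, 11, 19, 22) (-15, 11, 18, 19, 22) (-9, 12, 18, 20, 21) (-3, 16, 18, 20, 22) (3, 11, 18, 19, 22) (9, 13, 17, 19, 21) (15, 12, 18, 20, 22) (21, 12, 17, 20, 23) 
d16 85
(-27, 18, 2, 10, 22) (-21, 16, 11, 18, 22) (-15, 4, 19, 20, 21) (-9, 10, 17, 21, 23) (-3, 5, 17, 19, 21) (3, 10, 17, 20, 23) (9, 9, 18, 21, 25) (15, 9, 18, 20, 24) (21, 3, 18, 18, 21)
```

The foot face is level. Releasing, rising, and then measuring the cover and cups.

Call:
servo_tool([
  [0,0,0,0,0.2],
  [0,0,0,0,0.15],
  [0,0,0,0,0.15],
  [0,0,-0.03,0,0.15],
  [0,0,-0.08,0,0.15],
  [-0.02,0,-0.13,0,0.15],
  [-0.07,0,-0.16,0,0.5],
  [-0.12,0,-0.16,0,1],
  [-0.17,0,-0.16,0,1],
  [-0.2,0,-0.16,0,1],
  [-0.2,0,-0.16,0,1],
])

```text
time: 33.98
tcp_pos: [0.5584, -0.0137, 0.1982]
tcp_rot: [-3.141, 0.0, 1.661]
contact_force: [-0.4, 0.3, -0.1]
width: 0.354
```

```bash
python3 - <<'E'
from h import *
s=env.sense(); print(s['tcp_pos'],s['tcp_rot'],s['joints'],s['width'])
a=np.deg2rad(5.4); ex=np.array([np.cos(a),np.sin(a),0]); ey=np.array([-ex[1],ex[0],0]); O=np.array([.5244,.2039,.0])
for n in('scene','side'):
    im,d,c=snap(n,n[0]+'17'); P=cloud(c,d)-O; q=np.stack([P@ex,P@ey,P[...,2]],-1)*1000
    for nm,x,y,z0,z1 in(('cup',14,-18,73,90),('lidflange',-85,0,20,32),('knob',-85,0,40,50),('done',94,31,73,90)):
        m=(d>0)&(np.hypot(q[...,0]-x,q[...,1]-y)<40)&(q[...,2]>z0)&(q[...,2]<z1); t=q[m]
        if len(t)>5:
            pl=np.linalg.lstsq(np.c_[t[:,:2],np.ones(len(t))],t[:,2],rcond=None)[0][:2]; print(n,nm,len(t),t.mean(0).round(1),t.min(0).round(),t.max(0).round(),'slope',pl.round(2))
    m=(d>0)&(abs(q[...,0])<175)&(q[...,1]>80)&(q[...,1]<260)&(q[...,2]>70)&(q[...,2]<300); t=q[m]
    for z in range(80,300,20):
        u=t[abs(t[:,2]-z)<10]
        if len(u)>10: print('  z',z,len(u),'y',np.percentile(u[:,1],[2,25,50,75,98]).round(),'x',np.percentile(u[:,0],[2,98]).round())
    cv2.imwrite('pics/c_'+n+'.png',im[:,:,::-1])
E
```

```text
[ 0.5584294  -0.01366465  0.19816785] [-3.14128367e+00  2.54298521e-04  1.66107801e+00] [-1.25765953e-01  1.08119026e-01  1.36243135e+00 -3.16218344e-04
  1.67128956e+00 -2.16079284e-01] 0.35428005337028595
scene cup 236 [ 17.1 -20.6  77.8] [-12. -47.  73.] [42.  8. 83.] slope [-0.03  0.03]
scene lidflange 248 [-80.1  -5.7  24.7] [-117.  -34.   21.] [-49.  31.  32.] slope [-0. -0.]
scene knob 23 [-82.4  -4.5  43.6] [-90. -12.  41.] [-74.   2.  47.] slope [-0.05  0.1 ]
scene done 240 [95.6 30.5 78. ] [67.  4. 73.] [123.  57.  83.] slope [-0.03  0.05]
  z 80 609 y [112. 161. 163. 165. 167.] x [-149.  150.]
  z 100 621 y [112. 161. 163. 165. 168.] x [-149.  150.]
  z 120 656 y [113. 162. 164. 166. 169.] x [-149.  150.]
  z 140 686 y [115. 163. 165. 167. 170.] x [-148.  151.]
  z 160 701 y [115. 165. 167. 168. 171.] x [-150.  151.]
  z 180 716 y [117. 166. 168. 170. 173.] x [-150.  150.]
  z 200 615 y [115. 166. 169. 170. 173.] x [-150.  150.]
  z 220 131 y [115. 124. 137. 153. 171.] x [-151.  152.]
  z 240 1284 y [116. 126. 140. 155. 174.] x [-146.  150.]
  z 260 148 y [141. 144. 145. 1
[... 232 characters left out ...]
 [-93. -12.  41.] [-79.   6.  50.] slope [ 0.   -0.01]
side done 82 [80.6 31.2 77. ] [61.  6. 73.] [103.  56.  83.] slope [-0.    0.02]
  z 80 426 y [109. 159. 162. 164. 167.] x [-153.  147.]
  z 100 423 y [111. 161. 163. 165. 168.] x [-153.  147.]
  z 120 436 y [112. 161. 164. 166. 170.] x [-153.  146.]
  z 140 441 y [116. 163. 166. 168. 171.] x [-152.  147.]
  z 160 455 y [114. 164. 167. 169. 172.] x [-153.  147.]
  z 180 427 y [117. 165. 168. 170. 173.] x [-153.  147.]
  z 200 262 y [116. 165. 168. 170. 174.] x [-153.  147.]
  z 220 44 y [116. 125. 143. 160. 170.] x [-154. -149.]
  z 240 504 y [116. 126. 141. 155. 173.] x [-152.   17.]
  z 260 21 y [137. 140. 141. 144. 148.] x [-48. -20.]
```

Cup at (14,−20) mm and lid at (−84,−3) mm in the grate frame, both level. The cover is open about 1.63 rad, with the panel's outer face at y≈172 mm. I'll go over it and push it shut from behind along its arc.

Call:
servo_tool([
  [0,0,-0.05,0,1],
  [0.02,0,-0.1,0,1],
  [0.07,-0.004,-0.11,0,1],
  [0.12,-0.008,-0.11,0,1],
  [0.17,-0.012,-0.11,0,1],
  [0.22,-0.013,-0.11,0,1],
  [0.27,-0.013,-0.11,0,1],
  [0.32,-0.013,-0.11,0,1],
  [0.37,-0.013,-0.11,0,1],
  [0.41,-0.013,-0.11,0,1],
  [0.428,-0.013,-0.11,0,1],
  [0.428,-0.013,-0.11,0,1],
], newtons=20)

```text
time: 35.58
tcp_pos: [0.5045, 0.4144, 0.3079]
tcp_rot: [-3.141, 0.001, 1.667]
contact_force: [-0.1, -0.6, -0.7]
width: 0.003
```

Call:
servo_tool([
  [0,0,0.05,0,1],
  [0,0,0.1,0,1],
  [-0.02,0,0.103,0,1],
  [-0.0315,0,0.103,0,1],
  [-0.0415,0,0.102,0,1],
  [-0.0565,0,0.097,0,1],
  [-0.072,0,0.0945,0,1],
  [-0.0875,0,0.093,0,1],
  [-0.103,0,0.093,0,1],
  [-0.119,0,0.094,0,1],
  [-0.1345,0,0.096,0,1],
  [-0.1345,0,0.096,0,1],
])

```text
time: 37.08
tcp_pos: [0.5181, 0.2772, 0.212]
tcp_rot: [-3.141, 0.002, 1.662]
contact_force: [0.2, 0.0, 0.4]
width: 0.006
```

Call:
servo_tool([
  [-0.014,0,0.004,0,1],
  [-0.028,0,0.0095,0,1],
  [-0.041,0,0.0155,0,1],
  [-0.054,0,0.0235,0,1],
  [-0.067,0,0.0325,0,1],
  [-0.08,0,0.042,0,1],
  [-0.09,0,0.053,0,1],
  [-0.1,0,0.0645,0,1],
  [-0.11,0,0.077,0,1],
  [-0.118,0,0.0905,0,1],
  [-0.125,0,0.104,0,1],
  [-0.125,0,0.104,0,1],
])

```text
time: 38.58
tcp_pos: [0.5283, 0.1543, 0.1063]
tcp_rot: [-3.137, 0.0, 1.664]
contact_force: [-0.4, 1.1, -0.3]
width: 0.007
```

Call:
servo_tool([
  [-0.003,0,0.008,0,1],
  [-0.006,0,0.0135,0,1],
  [-0.006,0,0.015,0,1],
  [-0.006,0,0.016,0,1],
  [-0.006,0,0.016,0,1],
])

```text
time: 39.2
tcp_pos: [0.5301, 0.1486, 0.0933]
tcp_rot: [3.141, 0.001, 1.665]
contact_force: [-3.0, -2.3, 4.3]
width: 0.005
```

Call:
servo_tool([
  [0,0,0.001,0,1],
  [0,0,0.002,0,1],
  [0,0,0.002,0,1],
])

```text
time: 39.58
tcp_pos: [0.5302, 0.1486, 0.0932]
tcp_rot: [3.141, 0.001, 1.665]
contact_force: [-5.4, -3.0, 12.4]
width: 0.002
```

Call:
servo_tool([
  [0,0,-0.02,0,1],
  [0,0,-0.06,0,1],
  [0,0,-0.11,0,1],
  [-0.04,0,-0.13,0,1],
  [-0.09,0,-0.13,0,1],
  [-0.14,0,-0.13,0,1],
  [-0.19,0,-0.13,0,1],
  [-0.2,0,-0.13,0,1],
])

```text
time: 40.58
tcp_pos: [0.5492, -0.0526, 0.2198]
tcp_rot: [3.142, -0.0, 1.661]
contact_force: [0.1, 0.5, -0.4]
width: 0.002
```

```bash
python3 - <<'E'
from h import *
s=env.sense(); print(s['time'],s['tcp_pos'],s['contact_force'])
a=np.deg2rad(5.4); ex=np.array([np.cos(a),np.sin(a),0]); ey=np.array([-ex[1],ex[0],0]); O=np.array([.5244,.2039,.0])
ims=[]
for n in('scene','side'):
    im,d,c=snap(n,n[0]+'18'); P=cloud(c,d)-O; q=np.stack([P@ex,P@ey,P[...,2]],-1)*1000
    m=(d>0)&(abs(q[...,0])<150)&(abs(q[...,1])<108)&(q[...,2]>86)&(q[...,2]<125); t=q[m]
    pl=np.linalg.lstsq(np.c_[t[:,:2],np.ones(len(t))],t[:,2],rcond=None)[0] if len(t)>10 else 0; print(n,len(t),pl)
    lp=(d>0)&(abs(q[...,0])<40)&(q[...,1]<-108)&(q[...,1]>-130)&(q[...,2]>20); print('lip z',np.percentile(q[lp][:,2],[5,50,95]) if lp.any() else '')
    ims.append(im)
cv2.imwrite('pics/fin.png',np.hstack([cv2.resize(ims[0][90:240,260:420],(427,400)),cv2.resize(ims[1][80:220,130:270],(373,400))])[:,:,::-1])
E
```

```text
40.575 [ 0.54923162 -0.05255295  0.2197927 ] [ 0.08473594  0.47063952 -0.41720207]
scene 5633 [-2.64511405e-04  5.55933368e-03  9.19291163e+01]
lip z [62.81647601 68.00930758 70.60587513]
side 3488 [-1.03366612e-03 -1.06625484e-02  9.18091018e+01]
lip z [62.53934649 69.14257454 72.7318377 ]
```

View pics/fin.png

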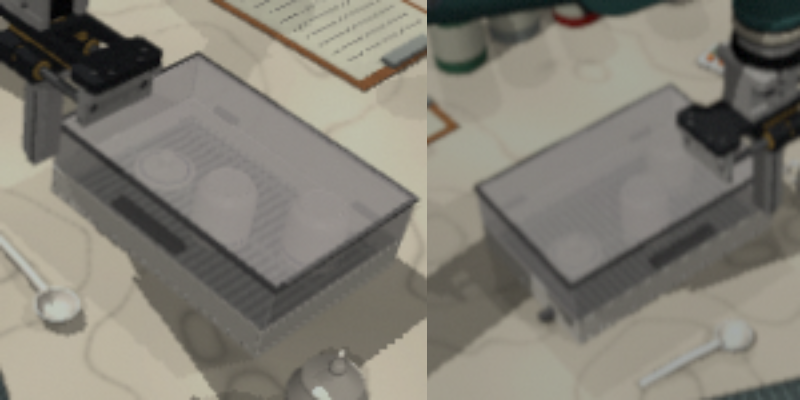

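The cover is shut: its panel is level within 0.01 rad at z = 92 mm, and it resisted a final 12 N push without moving. Lid, cup and done cup are visible under it, and the arm is clear. Handing in.

```bash
python3 -c "
from cell import env
print(env.hand_in())"
```

```text
the job is handed in; nothing more can be done
None
```

I handed the job in at about 40.6 s of the 72 s allowed; no verdict is reported. The lid lies knob up on the grate, the cup stands upside down beside the other cup, and the cover is shut.

- **Lid:** I lifted it off by its knob and set it down at about (−84, −3) mm in the grate frame. The depth images showed it level.
- **Cup:** It stands at about (14, −20) mm. Its foot face is level within the depth noise, fitted slopes being up to 0.04.
- **Cover:** The panel is level within about 0.01 rad, with its top at 92 mm (93 mm expected). It did not move under a last push of about 12 N.

**What went wrong on the way:**
- The arm only points straight down, so I tipped the cup by levering it against the box wall.
- The first tip on the mat failed because the foot slid.
- The first tip on the box wall reached only about 49°, where I had expected 90°.
- I laid the cup on the mat, regripped it near the foot and rolled it over with its rim hooked on the box wall. It went slightly too far, so I squared it against the inner wall.
- It settled by about 5 mm or so when I let it go on the mat.

**Not checked closely:** I measured the cup already in the box before shutting the cover, and its position agreed with the first measurement within camera error. I did not measure the glass, bowls, pitcher, spoon and pen again at the end. The last crops show only part of the counter, with nothing visibly disturbed.

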